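# Set the tube notcher's guard and press start

## Robot

A 6-joint arm with a two-finger parallel gripper is mounted at the origin on the work surface. World frame = base frame: x ahead of the robot, y to its left, z up, the work surface at z = 0. Lengths are in m, angles in rad, forces in N, time in s.
With the tool pointing down it reaches from about 0.425 to 0.95 m from the base axis. Payload 14.7 kg.
Tool frame: the origin (TCP) lies midway between the tips of the shut fingers; the grasp point (between the pads) lies 19 mm behind it; z points along the fingers, y is the line along which they close (so a half turn about z gives the same grasp; the last joint's range is limited). The gripper opens to 85 mm and grips with 20 to 120 N. Pads are 22 mm wide; open, the fingers measure 114 mm over their backs; the gripper's body (76 mm by 85 mm) begins 54 mm behind the grasp point. The pads swing forward as they close: fully open they stand 13 mm farther back than shut.
Start: joints at [1.134, 0.48, 1.596, -0, 1.065, -0.047], TCP at [0.247, 0.601, 0.231] pointing down, gripper open.
Joint ranges: [-2.75, 2.75], [-0.82, 2.05], [0.23, 2.67], [-1.56, 4.7], [0.09, 2.69], [-2.92, 2.92]. Speed limits (rad/s): [1.89, 1.89, 2.39, 3.01, 3.01, 3.01].

## Interface

Orientations are given as [roll, pitch, yaw] about the fixed x, y, z axes, in that order (R = Rz(yaw) Ry(pitch) Rx(roll)).
In Python, from plant import env gives the robot as it stands. The module is installed in compiled form; this text tells all that it offers.
- The arm moves only by the shell command python3 -m pendant 'ROWS' [FORCE]. ROWS is JSON, one flat list of numbers, 7 for each row, row after row: the shift along the tool's x, y, z in m, then the turn, a rotation vector about the tool's x, y, z in degrees, then the opening in per cent of the stroke, from 0 (shut) to 100 (fully open). A call has 1 to 12 rows; each row is the pose to reach, as a shift and turn from the pose commanded when the call began, along the tool's axes at that moment; what a row does not reach only later rows make up. A row lasts 1/8 s, in which the tool goes at most 62.5 mm and 10.7 degrees, less where a joint would pass 70% of its speed; a pose out of reach is approached as far as the arm can. A call with a gripper value outside its range is refused whole. The fingers move at their own pace and stop on an object; FORCE is the grip in N (left out, the last holds). Time passes only in rows, so rows that repeat a pose let the fingers close. It gives the time, the measured TCP pose, the force, the opening and the grip force at its end, in the units of the state.
- env.state(): the state, without advancing time (a new reading comes with each control period).
- env.get_image(name): name is "scene" or "top" or "wrist"; returns a dict with "img" (420x560x3 uint8, red, green, blue), "range_z" (420x560 float32, m along the optical axis (not along the pixel's ray), 0 where there is no reading), "camera_matrix" (3x3 intrinsics, pixels), "dist" ([k1, k2, p1, p2, k3] as OpenCV has them; the pictures are not rectified), "extrinsics" (4x4, takes a point from camera to world coordinates). Camera axes: x right, y up, looking along -z (the intrinsics and any distortion apply to the point x, -y, -z); pixel columns grow to the right and rows downward; lengths in m; the calibration is good to about 2 mm. A picture is of the moment at which its call begins.
- env.hand_in(): hands the job in; it is judged then, once.
The state is a dict: "time_s": time; "joint_positions": joint angles; "qd": joint speeds; "joint_torque": joint torques, N m; "ee_pos": TCP position; "orientation": TCP orientation; "contact_force": force on the tool from outside, world axes, zero at the start; "ft_torque": the same for the moment, N m; "opening": finger opening in m; "gripper_force": force on a finger pad.
Only numpy, scipy, OpenCV 4.12 (cv2) and the standard library are available. Lean on these libraries where they do the work, as an engineer would, in place of code of your own. Each camera call takes 0.05 s, during which the arm holds its last target. There are 200 camera calls.

## Task

Start the tube notcher: with your fingertips push the orange-framed guard by its tab along its track until the tab stands squarely in front of the brass hole saw; do not grip it. Only then press the green button on the control box well down, gently, and let it come up again. Press no other button, shove and squeeze nothing hard, and leave the loose things on the bench where they are.

Things in the scene. Friction and masses are not known exactly. Their poses are not given: they have to be found in the camera images.
- fixture: tube-notching fixture (blue motor, brass hole saw, grey vice holding a steel tube), fixed. Origin on the bench; base plate reaches 90 mm to -x (robot side), 150 to +x, 145 to +y, 140 to -y. The guard is pushed towards +y. The hole saw, 32 mm across, lies along x, 50 mm to +y of the origin, 85 mm above the bench. Motor top at 129 mm.
- guard_tab (a point): centre of the top of the orange push tab on the middle of the guard's top edge, 174 mm above the bench. The tab is 40 mm along the fixture's x, 16 mm along its y, 45 mm tall. The guard is a clear panel in an orange frame, 110 mm wide along y, 9 mm thick, on a track at the robot side; its top edge is 45 mm below this point. Axes as the fixture's.
- guard (a joint): how far the guard has slid along the fixture's +y, m: 0 at the open end, 0.125 when the tab stands squarely in front of the hole saw, 0.16 at the far end of the track (a hard stop that need not be reached). It starts 0 to 0.035. It slides with about 1.5 N of friction and stays where it is left.
- console: grey control box bolted to the bench, 160 x 160 mm, 50 mm tall, with four push buttons in a 2 x 2 square (72 mm apart); origin at the centre of its underside. Which colour sits at which place changes.
- start_top (a point): centre of the top of the GREEN (start) button's cap, 30 mm across, standing 75 mm above the bench and 12 mm clear of its black collar (46 mm across); z up
- start_base: the green button's black collar, 46 mm across, on top of the control box; origin at the centre of its underside
- start (a joint): how far the green button is pressed down, m: 0 up, 0.008 fully down. Sprung: it starts to move at about 2 N, is fully down at 6 N and comes back up by itself.
- stop_top (a point): centre of the top of the RED button's cap, same make as the green one; not to be pressed
- stop (a joint): how far the red button is pressed down, m, 0 up to 0.008
- lamp_top (a point): centre of the top of the YELLOW button's cap, same make as the green one; not to be pressed
- lamp (a joint): how far the yellow button is pressed down, m, 0 up to 0.008
- air_top (a point): centre of the top of the BLUE button's cap, same make as the green one; not to be pressed
- air (a joint): how far the blue button is pressed down, m, 0 up to 0.008
- oil: amber cutting-oil bottle with black cap, 48 mm across, 120 mm tall; loose on the bench, to be left alone. Origin at the centre of its underside
- jar: glass jar with steel lid, 68 mm across, 85 mm tall; loose on the bench, to be left alone. Origin at the centre of its underside
- shell: bare steel bottom-bracket shell, an upright tube 40 mm across and 68 mm tall; loose on the bench, to be left alone. Origin at the centre of its underside
- dropout: small flat slotted steel frame dropout, about 110 x 50 mm, 6 mm thick, lying flat; loose on the bench, to be left alone. Origin at the underside, in its slot
- wrench: steel wrench, 180 mm long, lying; loose on the bench, to be left alone. Origin at the middle of its length, on the underside
- driver: screwdriver with a red handle, 200 mm long, lying; loose on the bench, to be left alone. Origin at the middle of its length, on the underside
- mug: blue ceramic mug, 76 mm across, 85 mm tall; loose on the bench, to be left alone. Origin at the centre of its underside

How it is judged:
By the outcome, as a careful person would: the job done as asked, in the order asked, and still so for the second after the job is handed in, with the robot touching nothing.
It also fails if it takes over 48 s, if anything falls off the work surface, if the arm or the gripper's body presses on something with over 40 N, if the wrist force passes 120 N, or if a joint passes its speed limit or range.

## Working session

There is one attempt and no reset: what is moved stays moved. The work goes in short steps, Python scripts to look and compute and a shell command to move; the robot and the scene stay as the last step left them, time stands still between calls to the robot, and variables do not carry over. Pictures are saved under pics/ and viewed, at most 10 in all, crops included, and the job is handed in when it is done.

```bash
mkdir -p pics
cat > h.py <<'E'
import numpy as np,cv2
from plant import env
def grab(n,f):
    d=env.get_image(n); cv2.imwrite('pics/'+f+'.png',d['img'][:,:,::-1]); np.savez(f+'.npz',**d); return d
def world(d):
    h,w=d['range_z'].shape
    u,v=np.meshgrid(np.arange(w),np.arange(h))
    p=cv2.undistortPoints(np.stack([u,v],-1).reshape(-1,1,2).astype(np.float64),d['camera_matrix'],d['dist']).reshape(h,w,2)
    z=d['range_z']; P=np.stack([p[...,0]*z,-p[...,1]*z,-z],-1)
    E=d['extrinsics']; W=P@E[:3,:3].T+E[:3,3]; W[z==0]=np.nan; return W
E
python3 - <<'E'
from h import *
a=grab('scene','s0');b=grab('top','t0')
print(env.state())
E
```

```text
{'time_s': 0.1, 'joint_positions': array([ 1.13439569e+00,  4.80764098e-01,  1.59679717e+00, -5.21006096e-06,
        1.06510946e+00, -4.65613221e-02]), 'qd': array([-9.13024973e-04, -7.09560258e-05, -6.05575818e-04, -6.08404490e-04,
       -1.95803001e-04, -1.52817234e-03]), 'joint_torque': array([ 4.07041753e-04, -9.52260590e+01, -4.31044757e+01,  2.52369483e-05,
        5.55307197e-03, -3.15522797e-06]), 'ee_pos': array([0.24683059, 0.6009169 , 0.23074494]), 'orientation': array([-3.14051554e+00, -4.56279512e-05,  2.75175584e+00]), 'contact_force': array([-0.77324122,  0.26564005,  0.01355145]), 'ft_torque': array([ 0.00596255, -0.03373485,  0.03128094]), 'gripper_force': 0.0, 'opening': 0.08535976300684148}
```

View pics/s0.png

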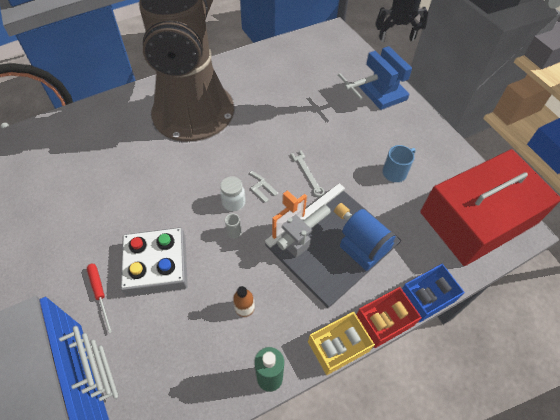

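View pics/t0.png

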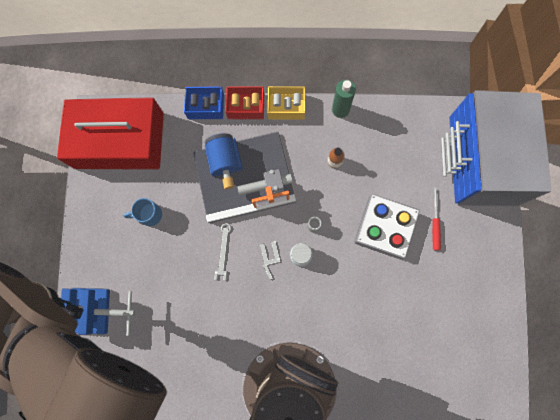

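The scene view shows the orange tab at about (292,202) and the green button at (165,240). In the top view the tab is at about (268,192), the saw at (228,182) and the green button at (374,232). Next I measure these by colour.

```bash
cat > m.py <<'E'
from h import *
for n in ['s0','t0']:
    d=dict(np.load(n+'.npz')); W=world(d); hsv=cv2.cvtColor(d['img'],cv2.COLOR_RGB2HSV).astype(int); H,S,V=hsv[...,0],hsv[...,1],hsv[...,2]
    z=W[...,2]; inb=(W[...,0]>.3)&(W[...,0]<.95)&(abs(W[...,1])<.6)
    def rep(name,m):
        m=m&inb; P=W[m]
        if len(P): print(n,name,len(P),'med',np.median(P,0).round(4),'min',P.min(0).round(3),'max',P.max(0).round(3))
    bt=(z>.066)&(z<.085)&(W[...,1]<-.1)
    rep('green',bt&(H>45)&(H<85)&(S>100)); rep('red',bt&((H<6)|(H>172))&(S>120)); rep('yel',bt&(H>22)&(H<35)&(S>120)); rep('blue',bt&(H>100)&(H<130)&(S>100))
    org=(H>3)&(H<18)&(S>150)&(V>100)
    rep('tabtop',org&(z>.165)&(z<.185)); rep('orange',org&(z>.06)&(W[...,1]<.3)&(W[...,1]>-.1)); rep('tab',org&(z>.135)&(z<.19))
    rep('brass',(H>14)&(H<26)&(S>90)&(z>.06)&(z<.12)&(W[...,1]>-.05))
    m=(V<95)&(S<70)&(z>.003)&(z<.03)&inb&(W[...,1]>-.1)&(W[...,1]<.35)
    P=W[m][:,:2].astype(np.float32)
    if len(P): print('plate',len(P),cv2.minAreaRect(P), np.median(W[m][:,2]))
    m=(V>150)&(S<60)&inb&(z>.01)&(z<.05)&(W[...,1]>-.05)&(W[...,1]<.3)
    P=W[m]; 
    if len(P): print('rail',cv2.minAreaRect(P[:,:2].astype(np.float32)),np.median(P[:,2]))
E
python3 m.py
```

```text
s0 green 103 med [ 0.4763 -0.2535  0.074 ] min [ 0.461 -0.268  0.067] max [ 0.49  -0.239  0.079]
s0 red 105 med [ 0.4535 -0.3207  0.0743] min [ 0.437 -0.335  0.066] max [ 0.467 -0.306  0.079]
s0 yel 86 med [ 0.5202 -0.3431  0.0749] min [ 0.506 -0.356  0.066] max [ 0.532 -0.33   0.079]
s0 blue 215 med [ 0.5551 -0.2885  0.0743] min [ 0.529 -0.524  0.066] max [ 0.822 -0.263  0.085]
s0 tabtop 101 med [0.5708 0.0586 0.1728] min [0.549 0.049 0.165] max [0.588 0.07  0.178]
s0 orange 340 med [0.5748 0.0549 0.1423] min [0.549 0.005 0.061] max [0.885 0.114 0.178]
s0 tab 187 med [0.5732 0.0569 0.1671] min [0.549 0.049 0.136] max [0.588 0.072 0.178]
s0 brass 357 med [0.8874 0.1204 0.0638] min [ 0.6   -0.044  0.06 ] max [0.946 0.208 0.104]
plate 2001 ((0.7251182794570923, 0.14768710732460022), (0.42452511191368103, 0.23598948121070862), 63.52031707763672) 0.01745821989098917
rail ((0.6270438432693481, 0.13692593574523926), (0.5709056854248047, 0.3131215274333954), 4.3610053062438965) 0.03162886084501498
t0 green 78 med [ 0.4703 -0.2471  0.0738] min [ 0.456 -0.263  0.067] max [ 0.484 -0.235  0.082
[... 208 characters left out ...]
0.5911 -0.5159  0.0741] min [ 0.524 -0.532  0.066] max [ 0.862 -0.257  0.085]
t0 tabtop 71 med [0.5624 0.0648 0.1731] min [0.543 0.053 0.165] max [0.58  0.074 0.181]
t0 orange 186 med [0.5613 0.0648 0.1325] min [0.543 0.012 0.075] max [0.58  0.117 0.181]
t0 tab 81 med [0.5612 0.0646 0.1726] min [0.543 0.014 0.136] max [0.58  0.113 0.181]
t0 brass 221 med [0.629  0.1826 0.0724] min [ 0.595 -0.035  0.06 ] max [0.942 0.213 0.107]
plate 1320 ((0.6454067826271057, 0.16664907336235046), (0.5731506943702698, 0.4005260169506073), 12.928109169006348) 0.017133542482314912
rail ((0.6270500421524048, 0.09256945550441742), (0.31932368874549866, 0.6387996077537537), 82.06881713867188) 0.030756837525710345
```

Run:
```python
import cv2
a=cv2.imread('pics/t0.png')[120:290,180:430]; b=cv2.imread('pics/s0.png')[150:300,230:430]
a=cv2.resize(a,None,fx=3.2,fy=3.2,interpolation=cv2.INTER_CUBIC);cv2.imwrite('pics/tc.png',a)
```

```text
(no output)
```

View pics/tc.png

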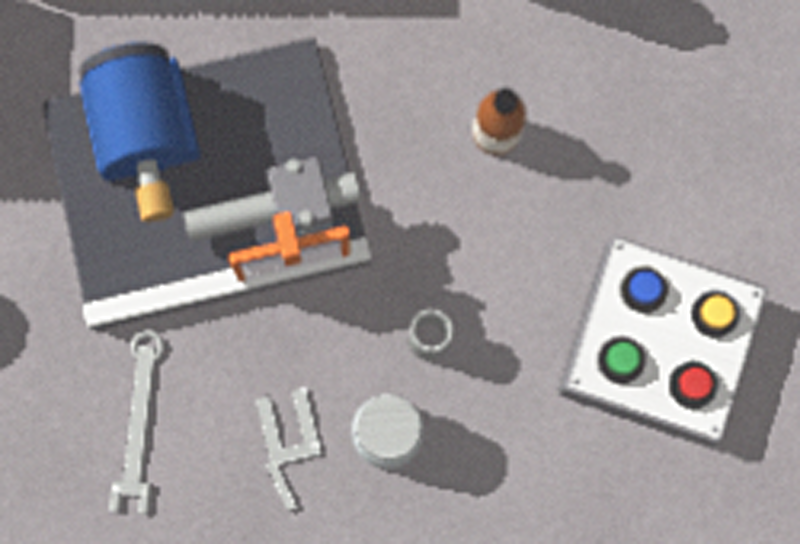

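The top crop shows the fixture turned by about +13°, with the tab at crop (288,237) and the saw at (155,200). The two cameras disagree by about 8 mm, so I'll move to the -y side of the tab, staying high, and look from close by. At the same time I measure the remaining travel as a difference within each picture.

```bash
python3 -m pendant '[-0.527,-0.414,0,0,0,55,0, -0.527,-0.414,0,0,0,55,0, -0.527,-0.414,0,0,0,55,0, -0.527,-0.414,0,0,0,55,0, -0.527,-0.414,0,0,0,55,0, -0.527,-0.414,0,0,0,55,0, -0.527,-0.414,0,0,0,55,0, -0.527,-0.414,0,0,0,55,0, -0.527,-0.414,0,0,0,55,0, -0.527,-0.414,0,0,0,55,0, -0.527,-0.414,0,0,0,55,0, -0.527,-0.414,0,0,0,55,0]'
cat > rel.py <<'E'
from h import *
import sys
for n in sys.argv[1:]:
    d=dict(np.load(n+'.npz')); W=world(d); hsv=cv2.cvtColor(d['img'],cv2.COLOR_RGB2HSV).astype(int); H,S,V=hsv[...,0],hsv[...,1],hsv[...,2]
    z=W[...,2]; box=(W[...,0]>.5)&(W[...,0]<.72)&(W[...,1]>-.06)&(W[...,1]<.26)
    org=(H>3)&(H<15)&(S>150)&(V>100)&box
    bar=W[org&(z>.1)&(z<.135)][:,:2]; tab=W[org&(z>.166)&(z<.182)][:,:2]
    saw=W[(H>13)&(H<28)&(S>90)&box&(z>.085)&(z<.11)&(W[...,1]>.09)][:,:2]
    res={}
    for k,P in dict(bar=bar,tab=tab,saw=saw).items():
        if len(P)<8: print(n,k,len(P)); continue
        r=cv2.minAreaRect(P.astype(np.float32)); v=np.linalg.svd(P-P.mean(0),full_matrices=0)[2][0]
        res[k]=np.array(r[0]); print(n,k,len(P),'c',np.round(r[0],4),'size',np.round(r[1],3),'ang',round(np.degrees(np.arctan2(v[1],v[0])),1),'med',np.median(P,0).round(4))
    if 'saw' in res and 'tab' in res:
        for a in (11,13,15):
            y=np.array([-np.sin(np.radians(a)),np.cos(np.radians(a))]); print(a,'remaining',(y@(res['saw']-res['tab'])).round(4))
E
python3 - <<'E'
from h import *
grab('wrist','w1'); print(env.state()['ee_pos'],env.state()['orientation'],env.state()['contact_force'])
E
python3 rel.py s0 t0 w1
```

```text
time_s: 1.6
ee_pos: [0.5783, 0.0152, 0.2309]
orientation: [-3.142, 0.0, 1.789]
contact_force: [-0.3, 0.7, -0.6]
opening: 0.0001
gripper_force: 0.0
[0.57726455 0.01676349 0.23079057] [-3.14080999e+00 -2.48247504e-04  1.78937418e+00] [-0.61245214  0.55243634  0.20887188]
s0 bar 121 c [0.5749 0.0608] size [0.021 0.111] ang -75.8 med [0.5745 0.0401]
s0 tab 97 c [0.5682 0.0592] size [0.038 0.016] ang 15.7 med [0.5708 0.0589]
s0 saw 126 c [0.6164 0.1882] size [0.031 0.029] ang 27.0 med [0.6185 0.1855]
11 remaining 0.1175
13 remaining 0.1149
15 remaining 0.1122
t0 bar 99 c [0.5638 0.0647] size [0.009 0.11 ] ang -76.0 med [0.5628 0.0755]
t0 tab 70 c [0.5626 0.0645] size [0.039 0.014] ang -164.4 med [0.5626 0.0647]
t0 saw 103 c [0.6133 0.1949] size [0.031 0.03 ] ang -152.4 med [0.6111 0.193 ]
11 remaining 0.1184
13 remaining 0.1157
15 remaining 0.1129
w1 bar 132 c [0.5675 0.0629] size [0.029 0.108] ang -74.0 med [0.569  0.0448]
w1 tab 79 c [0.5664 0.063 ] size [0.04  0.016] ang -166.3 med [0.5726 0.0588]
w1 saw 430 c [0.6187 0.1799] size [0.03  0.006] ang 13.0 med [0.6181 0.1796]
11 remaining 0.1048
13 remaining 0.1021
15 remaining 0.0994
```

View pics/w1.png

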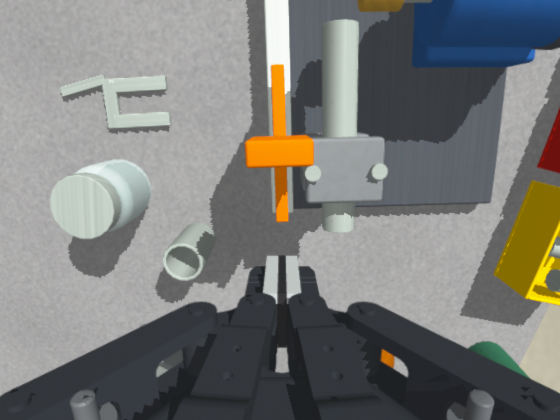

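The wrist view shows the shut fingertips at about (283,270), in line with the tab at (280,150), and nothing between them. The tab is at (0.566,0.063), the track yaw is about 14°, and about 0.114 m of travel remains. I go down and begin to push.

```bash
python3 -m pendant '[0,0,0.05,0,0,-1.4,0, 0,0,0.083,0,0,-1.4,0, 0,0,0.083,0,0,-1.4,0, 0.012,0,0.083,0,0,-1.4,0, 0.022,-0.0005,0.083,0,0,-1.4,0, 0.032,-0.001,0.083,0,0,-1.4,0, 0.042,-0.001,0.083,0,0,-1.4,0, 0.052,-0.001,0.083,0,0,-1.4,0, 0.062,-0.0015,0.083,0,0,-1.4,0, 0.072,-0.0015,0.083,0,0,-1.4,0, 0.082,-0.002,0.083,0,0,-1.4,0, 0.09,-0.002,0.083,0,0,-1.4,0]'
python3 - <<'E'
from h import *
grab('wrist','w2');grab('scene','s2');grab('top','t2')
print(env.state()['ee_pos'],env.state()['contact_force'])
E
python3 rel.py s2 t2 w2
```

```text
time_s: 3.15
ee_pos: [0.5552, 0.106, 0.1482]
orientation: [-3.141, -0.0, 1.816]
contact_force: [0.5, -1.4, 1.8]
opening: -0.0002
gripper_force: 0.9
[0.55516236 0.10586194 0.14819019] [ 1.02399042 -0.04162006  0.03069702]
s2 bar 76 c [0.5603 0.1225] size [0.019 0.107] ang 98.7 med [0.5623 0.0877]
s2 tab 0
s2 saw 128 c [0.6169 0.188 ] size [0.032 0.03 ] ang 33.6 med [0.6184 0.185 ]
t2 bar 0
t2 tab 0
t2 saw 0
w2 bar 54 c [0.5493 0.1345] size [0.027 0.031] ang -75.1 med [0.5422 0.14  ]
w2 tab 107 c [0.5508 0.125 ] size [0.04  0.015] ang 7.8 med [0.5468 0.1193]
w2 saw 3322 c [0.6179 0.194 ] size [0.035 0.032] ang 16.2 med [0.6134 0.1933]
11 remaining 0.0549
13 remaining 0.0521
15 remaining 0.0493
```

```bash
python3 -m pendant '[0.008,0,0,0,0,0,0, 0.016,0,0,0,0,0,0, 0.024,0,0,0,0,0,0, 0.032,0,0,0,0,0,0, 0.039,0,0,0,0,0,0, 0.044,0,0,0,0,0,0, 0.046,0,0,0,0,0,0, 0.046,0,0,0,0,0,0]'
python3 - <<'E'
from h import *
grab('wrist','w3');grab('scene','s3')
print(env.state()['ee_pos'],env.state()['contact_force'])
E
python3 rel.py s3 w3
```

```text
time_s: 4.3
ee_pos: [0.5444, 0.1502, 0.1484]
orientation: [3.141, -0.0, 1.816]
contact_force: [-0.0, 0.2, -0.3]
opening: 0.0
gripper_force: 0.0
[0.54445644 0.15002046 0.14839331] [ 0.12259611 -0.04451288  0.46236405]
s3 bar 68 c [0.5492 0.1661] size [0.018 0.109] ang 101.9 med [0.5508 0.1309]
s3 tab 0
s3 saw 125 c [0.6169 0.1887] size [0.031 0.029] ang 27.1 med [0.6181 0.1859]
w3 bar 69 c [0.5388 0.1814] size [0.029 0.032] ang -52.4 med [0.5312 0.1842]
w3 tab 107 c [0.5397 0.1694] size [0.04  0.016] ang 7.5 med [0.5356 0.164 ]
w3 saw 2826 c [0.6177 0.1942] size [0.036 0.031] ang 20.3 med [0.6129 0.1957]
11 remaining 0.0095
13 remaining 0.0066
15 remaining 0.0038
```

View pics/w3.png

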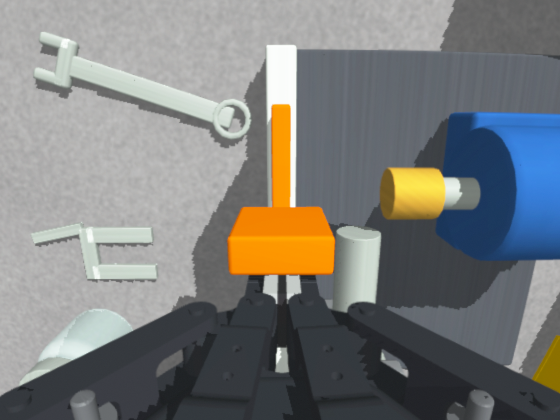

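The tab's far top edge is at row 207 and the saw spans rows 168–219, so only a few mm remain. I measure both along the track axis.

Run:
```python
from h import *
yd=np.array([np.cos(1.816),np.sin(1.816)])
for n in ['w3','s3','t0','s0']:
    d=dict(np.load(n+'.npz'));W=world(d);H,S,V=[x.astype(int) for x in cv2.split(cv2.cvtColor(d['img'],cv2.COLOR_RGB2HSV))]
    box=(W[...,0]>.5)&(W[...,0]<.72)&(W[...,1]>-.06)&(W[...,1]<.26);z=W[...,2]
    t=W[(H>3)&(H<15)&(S>150)&box&(z>.168)&(z<.182)]; s=W[(H>13)&(H<28)&(S>90)&box&(z>.07)&(z<.11)&(W[...,1]>.12)]
    top=s[s[:,2]>np.percentile(s[:,2],85)]
    for k,P in (('tab',t),('saw',s),('crest',top)):
        if len(P): q=P[:,:2]@yd; print(n,k,len(P),np.percentile(q,[1,50,99]).round(4),'mid',(np.percentile(q,[1,99]).mean()).round(4),'z',P[:,2].max().round(4))
```

```text
w3 tab 104 [0.0255 0.0265 0.041 ] mid 0.0333 z 0.1759
w3 saw 3112 [0.0239 0.0409 0.0538] mid 0.0389 z 0.1025
w3 crest 467 [0.032  0.0384 0.0452] mid 0.0386 z 0.1025
s3 saw 133 [0.0196 0.0287 0.048 ] mid 0.0338 z 0.1037
s3 crest 20 [0.0273 0.0342 0.0416] mid 0.0344 z 0.1037
t0 tab 69 [-0.0814 -0.0739 -0.0668] mid -0.0741 z 0.1812
t0 saw 111 [0.0255 0.0397 0.0552] mid 0.0404 z 0.1068
t0 crest 17 [0.0298 0.0384 0.0475] mid 0.0386 z 0.1068
s0 tab 93 [-0.088  -0.0806 -0.0728] mid -0.0804 z 0.1777
s0 saw 135 [0.0191 0.029  0.0477] mid 0.0334 z 0.1044
s0 crest 21 [0.0287 0.0356 0.0411] mid 0.0349 z 0.1044
```

About 5 mm remain. I push that far, back off, rise and check.

```bash
python3 -m pendant '[0.003,0,0,0,0,0,0, 0.005,0,0,0,0,0,0, 0.005,0,0,0,0,0,0, -0.01,0,0,0,0,0,0, -0.035,0,0,0,0,0,0, -0.05,0,-0.04,0,0,0,0, -0.06,0,-0.09,0,0,0,0, -0.06,0,-0.09,0,0,0,0]'
python3 - <<'E'
from h import *
yd=np.array([np.cos(1.816),np.sin(1.816)])
grab('wrist','w4');grab('scene','s4')
print(env.state()['ee_pos'],env.state()['orientation'],env.state()['contact_force'])
for n in ['w4','s4']:
    d=dict(np.load(n+'.npz'));W=world(d);H,S,V=[x.astype(int) for x in cv2.split(cv2.cvtColor(d['img'],cv2.COLOR_RGB2HSV))]
    box=(W[...,0]>.5)&(W[...,0]<.72)&(W[...,1]>-.06)&(W[...,1]<.26);z=W[...,2]
    t=W[(H>3)&(H<15)&(S>150)&box&(z>.168)&(z<.182)]; s=W[(H>13)&(H<28)&(S>90)&box&(z>.07)&(z<.11)&(W[...,1]>.12)]
    top=s[s[:,2]>np.percentile(s[:,2],85)]
    for k,P in (('tab',t),('saw',s),('crest',top)):
        if len(P): q=P[:,:2]@yd; print(n,k,len(P),np.percentile(q,[1,50,99]).round(4),'mid',(np.percentile(q,[1,99]).mean()).round(4),'z',P[:,2].max().round(4))
E
```

```text
time_s: 5.4
ee_pos: [0.5612, 0.0904, 0.242]
orientation: [3.136, 0.001, 1.815]
contact_force: [-0.3, -0.0, -0.8]
opening: -0.0005
gripper_force: 0.0
[0.55901235 0.09099903 0.23862187] [3.14076330e+00 1.25966199e-04 1.81550702e+00] [ 0.11743782  1.02507881 -1.22844932]
w4 tab 68 [0.0302 0.0412 0.0461] mid 0.0381 z 0.175
w4 saw 1634 [0.023  0.0377 0.0531] mid 0.038 z 0.1032
w4 crest 245 [0.0317 0.0384 0.0446] mid 0.0381 z 0.1032
s4 tab 77 [0.0267 0.033  0.041 ] mid 0.0339 z 0.1772
s4 saw 131 [0.0192 0.0274 0.0462] mid 0.0327 z 0.1039
s4 crest 20 [0.0257 0.0323 0.0395] mid 0.0326 z 0.1039
```

View pics/w4.png

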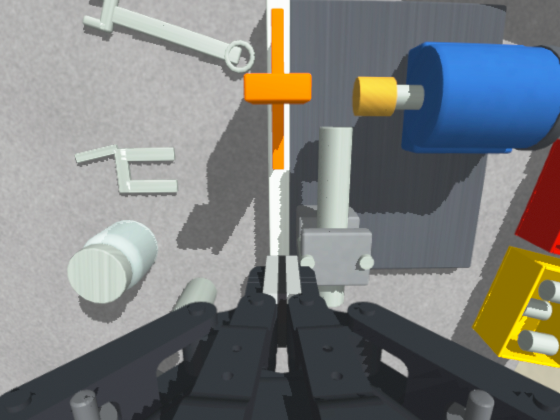

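The tab at row 88 stands level with the saw at row 96 (nearer the camera, hence the offset), and both cameras agree within 1 mm. Now to the green button, stopping short for a close look.

```bash
python3 -m pendant '[-0.36,-0.166,0,0,0,0,0, -0.36,-0.166,0,0,0,0,0, -0.36,-0.166,0,0,0,0,0, -0.36,-0.166,0,0,0,0,0, -0.36,-0.166,0,0,0,0,0, -0.36,-0.166,0.039,0,0,0,0, -0.36,-0.166,0.039,0,0,0,0, -0.36,-0.166,0.039,0,0,0,0, -0.36,-0.166,0.039,0,0,0,0, -0.36,-0.166,0.039,0,0,0,0]'
cat > btn.py <<'E'
from h import *
import sys
d=grab('wrist',sys.argv[1]); st=env.state(); p=st['ee_pos']; yaw=st['orientation'][2]; print(p,yaw,st['contact_force'])
W=world(d);H,S,V=[x.astype(int) for x in cv2.split(cv2.cvtColor(d['img'],cv2.COLOR_RGB2HSV))]
m=(H>45)&(H<85)&(S>100)&(W[...,2]>.072)&(W[...,2]<.08)&(W[...,0]<.56)&(W[...,1]<-.1)
(c,r)=cv2.minEnclosingCircle(W[m][:,:2].astype(np.float32)); c=np.array(c)
print('green',m.sum(),c,'r',r,'z',np.median(W[m][:,2]),'med',np.median(W[m],0))
D=c-p[:2]; print('tool shift x,y',D@[np.cos(yaw),np.sin(yaw)],D@[np.sin(yaw),-np.cos(yaw)])
E
python3 btn.py w5
```

```text
time_s: 6.75
ee_pos: [0.4856, -0.2968, 0.1994]
orientation: [3.142, -0.0, 1.817]
contact_force: [0.1, 0.0, -0.2]
opening: -0.0003
gripper_force: 0.0
[ 0.48567332 -0.29685427  0.19956543] 1.8176295074744657 [-0.40445819  0.36914655  0.99524204]
green 1134 [ 0.47284782 -0.25054702] r 0.014973393641412258 z 0.07487532125663263 med [ 0.47271669 -0.2502233   0.07487532]
tool shift x,y 0.04803743087946856 -0.0011223238017684246
```

View pics/w5.png

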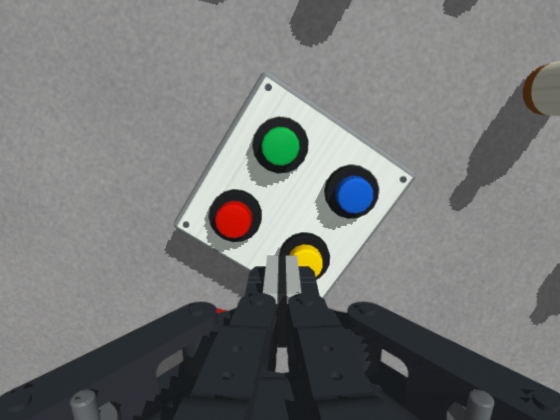

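The green button is at (281,146), radius 15 mm and top at 74.9 mm, as expected. I go above it and down to just over the cap.

```bash
python3 -m pendant '[0.048,-0.001,0,0,0,0,0, 0.048,-0.001,0,0,0,0,0, 0.048,-0.001,0.06,0,0,0,0, 0.048,-0.001,0.105,0,0,0,0, 0.048,-0.001,0.119,0,0,0,0, 0.048,-0.001,0.119,0,0,0,0, 0.048,-0.001,0.119,0,0,0,0]'; python3 -c "
from plant import env
s=env.state();print(s['ee_pos'],s['contact_force'])"
```

```text
time_s: 7.68
ee_pos: [0.4738, -0.252, 0.0819]
orientation: [3.14, 0.002, 1.816]
contact_force: [-0.0, -0.6, 0.6]
opening: -0.0005
gripper_force: 0.0
[ 0.47375385 -0.25200595  0.08186428] [-0.00990895 -0.62096901  0.638696  ]
```

```bash
python3 -m pendant '[0,0,0.004,0,0,0,0, 0,0,0.007,0,0,0,0, 0,0,0.009,0,0,0,0, 0,0,0.011,0,0,0,0, 0,0,0.012,0,0,0,0, 0,0,0.0125,0,0,0,0, 0,0,0.0125,0,0,0,0]'; python3 -m pendant '[0,0,0.001,0,0,0,0, 0,0,0.001,0,0,0,0]'
```

```text
time_s: 8.55
ee_pos: [0.4731, -0.2517, 0.068]
orientation: [3.141, 0.001, 1.816]
contact_force: [3.3, -2.2, 6.0]
opening: -0.0003
gripper_force: 2.6
time_s: 8.8
ee_pos: [0.4731, -0.2517, 0.067]
orientation: [3.141, 0.001, 1.816]
contact_force: [4.9, -1.3, 4.9]
opening: -0.0002
gripper_force: 2.9
```

The button is about 7–8 mm down at about 6 N. Now I release it and check.

```bash
python3 -m pendant '[0,0,-0.003,0,0,0,0, 0,0,-0.01,0,0,0,0, 0,0,-0.03,0,0,0,0, 0,0,-0.08,0,0,0,0, -0.05,0,-0.13,0,0,0,0, -0.05,0,-0.13,0,0,0,0, -0.05,0,-0.13,0,0,0,0, -0.05,0,-0.13,0,0,0,0]'
python3 btn.py w6
python3 - <<'E'
from h import *
grab('scene','s6')
E
python3 rel.py s6
```

```text
time_s: 9.8
ee_pos: [0.4836, -0.2986, 0.1954]
orientation: [-3.14, -0.002, 1.817]
contact_force: [-0.1, 0.4, -1.1]
opening: 0.0
gripper_force: 0.0
[ 0.48377646 -0.29859177  0.19544933] 1.8167117789969343 [ 0.30593945  0.55271019 -0.76402009]
green 1166 [ 0.47280028 -0.25049812] r 0.014902457594871521 z 0.0749085806540026 med [ 0.47280902 -0.25024659  0.07490858]
tool shift x,y 0.04931883596836181 0.0010621720488252378
s6 bar 101 c [0.5422 0.1707] size [0.015 0.111] ang -76.1 med [0.5464 0.1493]
s6 tab 84 c [0.5404 0.1696] size [0.038 0.016] ang 16.6 med [0.541  0.1694]
s6 saw 127 c [0.6161 0.1887] size [0.031 0.032] ang 38.5 med [0.6181 0.1849]
11 remaining 0.0043
13 remaining 0.0016
15 remaining -0.0012
```

View pics/s6.png

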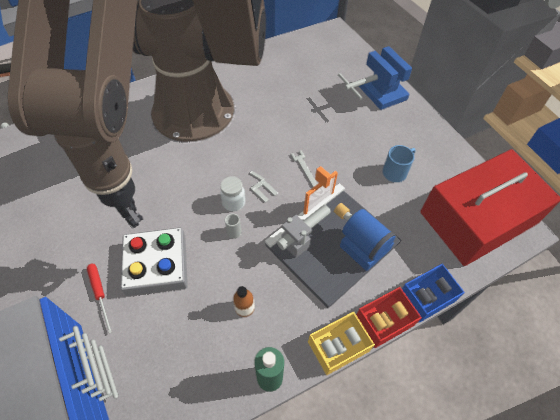

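The guard tab at (325,178) stands in front of the saw at (343,212), the green button at (165,240) is back up, and the loose things are where they were. The arm is clear of everything.

```bash
python3 -c "
from plant import env
print(env.hand_in())"
```

```text
the job is handed in; nothing more can be done
None
```

The job is handed in: I pushed the guard by its tab to within about 1 mm of square with the hole saw, then pressed the green button 7–8 mm down at about 6 N and it came back up; no other button or loose thing was touched.

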